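# Seat the keyed clamp collar on the bench sanding spindle and hold it home

## Task

Slide the clear guard along its track, all the way to its stop, to get at the sanding spindle. Then turn the knurled clamp collar on the spindle until its keyway drops over the cross pin, push it down against the sprung washer until it is fully home, and finish still holding it pushed home so that I can lock its grub screw. Leave the guard open and do not disturb the other things lying about.

Things in the scene. Friction and masses are not known exactly. Their poses are not given: they have to be found in the camera images.
- station: Bench sanding spindle, fixed: iron table 320x540 mm, 12 mm thick; upright brown drum 76 mm in diameter, top 66 mm above the bench; behind it a plywood fence 67 mm high with the guard's track. Origin: on the spindle axis at bench-top height; x points to the fence, y along the track, z up. The bare spindle, 24 mm in diameter with a tapered nose, ends 116 mm above the bench.
- cross_pin (a point): Centre of the steel cross pin through the spindle, 85 mm above the bench, just under the collar at the start: 6 mm thick, lying along station x, sticking out 5 mm on both sides.
- shoulder (a point): Centre of the flat shoulder (33 mm diameter) above the drum, 74 mm above the bench: the collar is fully home when its underside sits on it. Round it is a sprung washer (43 mm), its top at 80 mm; it can be pressed down 6 mm to the shoulder's height and pushes back with about 5 N at the top and 13 N at the bottom, so a seated collar springs up 6 mm if let go.
- collar: Knurled steel clamp collar, about 0.25 kg, loose on the spindle; it starts with its underside on the cross pin (88 mm above the bench, may lean 4 degrees). 34 mm high, 26 mm bore. The knurled band to grip is 50 mm in diameter, 8 to 34 mm above the underside; below is a plain 44 mm skirt. Origin: centre of the underside, z up its axis, x along its keyways.
- keyway (a point): On the collar's axis at the underside. Two opposite keyways, 10 mm wide, 16 mm deep, run from below along collar x, not seen from outside. Within about 6 degrees of the pin (collar x parallel to station x, either way round) the collar goes down: 8 mm to the washer, 6 mm more to home. It starts 25 to 80 degrees short of this, turning clockwise from above; anticlockwise works too, but is further.
- guard (a joint): Guard's position along its track, m: 0 centred over the spindle, growing along station y, 0.20 at the stop (fully open). A clear visor 130 mm wide, top 142 mm and underside 138 mm above the bench, reaching from 100 mm behind to 65 mm in front of the spindle axis, with a 16 mm lip hanging from its front edge. Slides stiffly (2.5 N), stays where left.
- guard_knob (a point): Grip point of the black round knob on top of the guard, above its track: head 28 mm in diameter, from 12 mm below to 12 mm above this point, on a 14 mm neck; the visor's top lies 30 mm below this point. Travels with the guard.
- sleeve: Bystander: spare abrasive sleeve, 76 mm diameter, 50 mm high, standing on the iron table. Origin: centre of its underside.
- hexkey: Bystander: L-shaped hex key, 100 x 30 mm, lying on the iron table. Origin: middle of its long arm, underside.
- rail0: Bystander: wooden rail 45 x 200 x 22 mm with two dowels in each end, lying on the bench. Origin: centre of its underside.
- rail1: Bystander: another such rail.
- rail2: Bystander: a shorter such rail, 170 mm.
- glue: Bystander: yellowed glue bottle, 66 mm diameter, 208 mm tall, standing on the bench. Origin: centre of its underside.
- pencil: Bystander: flat carpenter's pencil, 170 mm, on the iron table behind the fence. Origin: centre of its underside.
- spacer: Bystander: plain smooth steel spacer ring, 48 mm diameter, 12 mm high, lying on the iron table. Origin: centre of its underside.

How it is judged:
On the way:
1. the guard is slid open to its stop (value of joint guard above 0.188 m), for 0.2 s.
At the end, for the whole second after the job is handed in: Guard open within 15 mm of its stop; robot presses on the collar (over 2 N) and holds it home: keyways over the cross pin (within 0.2 rad), upright within 0.06 rad, centred on the spindle within 4 mm, underside within 1.7 mm of the 74 mm shoulder, still (value of joint guard above 0.185 m and z of collar in the frame of station between 0.07 and 0.0757 m and horizontal distance between collar and station below 0.004 m and angle between collar's own z axis and vertical below 0.06 rad and angle between the x axis of collar and the x axis of station, either way round below 0.2 rad and contact force between any of the fingers, the arm and collar above 2 N and linear speed of collar below 0.02 m/s); the arm keeps its last pose, push and grip.
It fails at once if a bystander is pushed more than 30 mm or the glue bottle or spare sleeve is tipped over (distance of any of sleeve, hexkey, rail0, rail1, rail2, glue, pencil, spacer from where it was at the start of the episode above 0.03 m or angle between any of glue, sleeve's own z axis and vertical above 0.5 rad).
It also fails if it takes over 51 s, if anything falls off the work surface, if the arm or the gripper's body presses on something with over 40 N, if the wrist force passes 120 N, or if a joint passes its speed limit or range.

## Robot

A 6-joint arm with a two-finger parallel gripper is mounted at the origin on the work surface. World frame = base frame: x ahead of the robot, y to its left, z up, the work surface at z = 0. Lengths are in m, angles in rad, forces in N, time in s.
With the tool pointing down it reaches from about 0.35 to 0.975 m from the base axis. Payload 4.9 kg.
Tool frame: the origin (TCP) lies at the very end of the fingers, on their centre line; the grasp point (between the pads) lies 19 mm behind it (pinch_z is the distance from the TCP to the grasp point, in m); z points along the fingers, y is the line along which they close (so a half turn about z gives the same grasp; the last joint's range is limited). The gripper opens to 85 mm and grips with 20 to 120 N. Pads are 22 mm wide; open, the fingers measure 114 mm over their backs; the gripper's body (76 mm by 85 mm) begins 54 mm behind the grasp point. The pads swing forward as they close: fully open they stand 13 mm farther back than shut.
Start: joints at [-1.232, 0.053, 1.613, -0, 1.476, -0.119], TCP at [0.276, -0.561, 0.231] pointing down, gripper open.
Joint ranges: [-3.01, 3.01], [-1.01, 2.22], [0.06, 2.58], [-1.02, 4.17], [0.09, 2.62], [-3.14, 3.14]. Speed limits (rad/s): [2.57, 2.57, 3.14, 3.14, 3.14, 3.14].

## Interface

Orientations are given as a unit quaternion [w, x, y, z].
In Python, from plant import * gives the robot as it stands. The module is installed in compiled form; this text tells all that it offers.
- The arm moves only by the tool play_rows, never from a script. Its arguments are lists of equal length, an entry for each row: "linear": the shift along the world's x, y, z in m, a list of three; "turn": the turn about the world's z in degrees. A call has 1 to 8 rows; each row shifts and turns the commanded pose from where the row before left it; what a row does not reach is not made up. A row lasts 1/8 s, in which the tool goes at most 62.5 mm and 10.7 degrees, less where a joint would pass 70% of its speed; a pose out of reach is approached as far as the arm can. A call is refused whole if a number of a shift passes 0.0625 or a number of a turn 10.7, either way. A call with a gripper value outside its range is refused whole. "hand" is the finger opening in m, from 0 to 0.0854, set as the call begins (left out, the last holds). The fingers move at their own pace and stop on an object; the grip force is fixed at half the most. Time passes only in rows, so rows that do not move let the fingers close. It gives the time, the measured TCP pose, the force, the opening and the grip force at its end, in the units of the state.
- state(): the state, without advancing time (a new reading comes with each control period).
- grab_frame(name): name is "scene" or "top" or "wrist"; returns the picture (420x560x3 uint8, red, green, blue); there is no depth.
- camera_info(name): a dict with "camera_matrix" (3x3 intrinsics, pixels), "origin" and "attitude" of the camera in the world; the wrist camera has in their place "mount" (4x4, takes a point from camera to tool coordinates, whose origin is the TCP and whose axes are the flange's). Camera axes: x right, y down, z forward; pixel columns grow to the right and rows downward; lengths in m; the calibration is good to about 2 mm. The wrist camera is an equidistant fisheye: a pixel r from the principal point sees the ray r / f radians off the axis. A picture is of the moment at which its call begins: read the wrist's pose just before it. camera_info takes no time and is no camera call.
- job_done(): hands the job in; it is judged then, once.
Trained networks look in the newest picture that a camera, given by its name, has taken for a name from the list of things; names that differ only in an ending like _2 or _b are one class to them, and where a whole thing is asked for, a point or a joint stands for the part that bears it (a point fixed in the world has none). Each returns a list of dicts, best first, with "p" (0 to 1); they miss things now and then, are a little off and sometimes report something else, mostly with a low value. They report only what shows in the picture. A call takes as long as a camera call.
- trace(camera, thing): "region" (420x560 bool, what is visible of it) and "location" ([column, row] in pixels, amid what is visible of it).
The state is a dict: "time": time; "joint_pos": joint angles; "joint_vel": joint speeds; "joint_efforts": joint torques, N m; "tool_pos": TCP position; "tool_rot": TCP orientation; "contact_force": force on the tool from outside, world axes, zero at the start; "ft_torque": the same for the moment, N m; "gripper_width": opening from 0.0 (shut) to 1.0 (fully open); "grasp_force": force on a finger pad.
Only numpy, scipy, OpenCV 4.12 (cv2) and the standard library are available. Lean on these libraries where they do the work, as an engineer would, in place of code of your own. Each camera call takes 0.05 s, during which the arm holds its last target. There are 200 camera calls.

## Working session

There is one attempt and no reset: what is moved stays moved. The work goes in short steps, Python scripts to look and compute and a tool call to move; the robot and the scene stay as the last step left them, time stands still between calls to the robot, and variables do not carry over. Pictures are saved under pics/ and viewed, at most 10 in all, crops included, and the job is handed in when it is done.

Besides the shell and the picture viewer there is one more tool, called in YAML: its name, and indented under it one key for each argument. play_rows: Moves the arm, as the interface text tells. Its arguments: {"type":"object","properties":{"linear":{"type":"array","items":{"type":"array","items":{"type":"number"}}},"turn":{"type":"array","items":{"type":"number"}},"hand":{"type":"number"}},"required":["linear","turn"]}

```bash
mkdir -p pics; python3 - <<'E'
from plant import *
import cv2, numpy as np
s=state(); print(s)
for n in ["scene","top"]:
    im=grab_frame(n); cv2.imwrite(f"pics/{n}0.png",im[:,:,::-1])
    ci=camera_info(n); print(n,ci)
    for t in ["collar","guard_knob","guard","station","glue","sleeve","spacer"]:
        r=trace(n,t)
        for d in r[:2]: print(n,t,round(d["p"],2),d["location"],d["region"].sum())
print(camera_info("wrist"))
E
```

```text
{'time': 0.0, 'joint_pos': array([-1.23199901e+00,  5.33514109e-02,  1.61430014e+00, -1.24958175e-05,
        1.47599976e+00, -1.18988929e-01]), 'joint_vel': array([-4.72359976e-04, -1.35106128e-03,  1.20189349e-04,  4.95767355e-05,
        2.14948176e-03, -1.11239880e-04]), 'joint_efforts': array([ 8.99752176e-04, -3.93669105e+01, -3.70182252e+01, -2.25195248e-05,
        7.08070263e-03, -2.17411156e-06]), 'tool_pos': array([ 0.27602102, -0.56004937,  0.23006273]), 'tool_rot': array([-1.02243583e-03,  9.73917490e-01,  2.26900117e-01, -1.19081614e-04]), 'contact_force': array([-1.0979084 ,  0.35831579, -0.11311272]), 'ft_torque': array([-0.02194563, -0.0169213 ,  0.0719899 ]), 'grasp_force': 0.0, 'gripper_width': 1.0020480466780448}
scene {'camera_matrix': array([[537.36284539,   0.        , 270.63422106],
       [  0.        , 537.36284539, 209.61492575],
       [  0.        ,   0.        ,   1.        ]]), 'origin': array([ 1.15836918, -1.15155843,  1.38589219]), 'attitude': array([-0.37891574,  0.89142147,  0.23265941, -0.08752271])}
scene guard_knob 0.9 [254.0, 232.3] 1951
scene 
[... 628 characters left out ...]
 21152
top station 0.37 [225.8, 231.8] 180
top glue 0.76 [425.7, 200.6] 674
top glue 0.75 [240.8, 223.4] 92
top sleeve 0.69 [246.5, 239.2] 55
top spacer 0.66 [331.0, 254.8] 139
{'camera_matrix': array([[325.1922621 ,   0.        , 275.15037808],
       [  0.        , 325.1922621 , 204.98303641],
       [  0.        ,   0.        ,   1.        ]]), 'mount': array([[-6.23371462e-04, -9.46162421e-01, -3.23691650e-01,
         8.26194869e-02],
       [ 9.99999562e-01, -3.63959020e-04, -8.61952544e-04,
        -3.71223327e-04],
       [ 6.97736611e-04, -3.23692045e-01,  9.46162234e-01,
        -1.42421199e-01],
       [ 0.00000000e+00,  0.00000000e+00,  0.00000000e+00,
         1.00000000e+00]])}
```

```bash
python3 - <<'E'
import cv2, numpy as np
a=cv2.imread("pics/top0.png"); b=cv2.imread("pics/scene0.png")
cv2.imwrite("pics/top_c.png",cv2.resize(a[70:350,180:480],(640,597),interpolation=cv2.INTER_CUBIC))
cv2.imwrite("pics/scene_c.png",cv2.resize(b[120:360,130:430],(750,600),interpolation=cv2.INTER_CUBIC))
E
```

```text
(no output)
```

View pics/top_c.png

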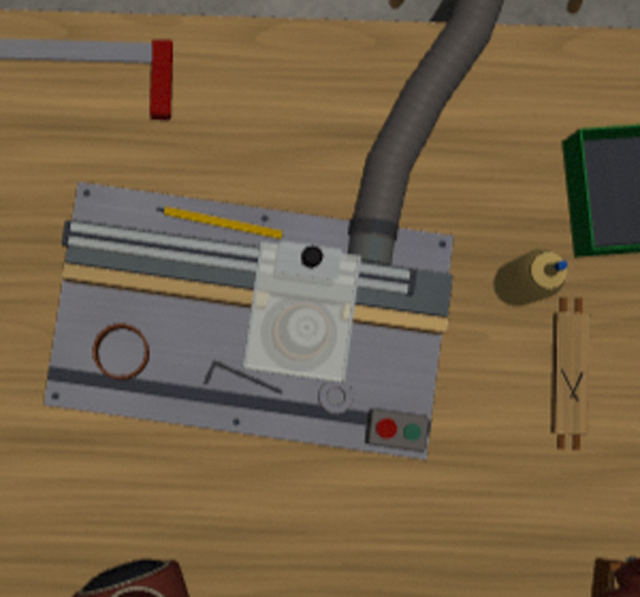

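View pics/scene_c.png

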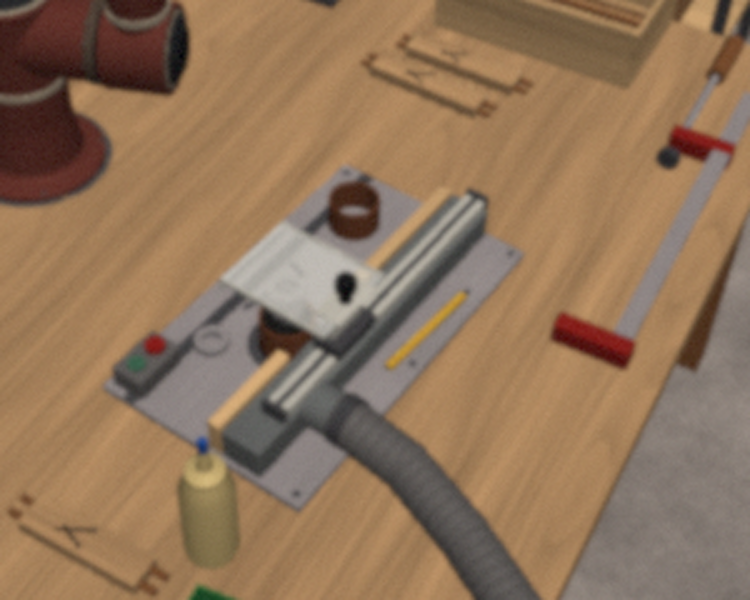

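The top view shows the knob at crop (311,257), the collar under the visor at about (305,327), and the track running to the left (open side). The scene view shows the knob at crop (346,283), and the glue bottle is well away from the track.

```bash
cat > h.py <<'E'
from plant import *
import cv2, numpy as np
from scipy.spatial.transform import Rotation as R
def rot(q): return R.from_quat([q[1],q[2],q[3],q[0]])
def ray(n,uv,s=None):
    ci=camera_info(n); K=ci["camera_matrix"]; d=np.array([(uv[0]-K[0,2])/K[0,0],(uv[1]-K[1,2])/K[1,1]])
    if n!="wrist":
        return np.array(ci["origin"]), rot(ci["attitude"]).apply([d[0],d[1],1])
    t=np.hypot(*d); v=np.array([*(d*np.sin(t)/max(t,1e-9)),np.cos(t)])
    M=ci["mount"]; Rt=rot(s["tool_rot"]); return Rt.apply(M[:3,3])+s["tool_pos"], Rt.apply(M[:3,:3]@v)
def atz(n,uv,z,s=None):
    o,d=ray(n,uv,s); return o+d*(z-o[2])/d[2]
E
python3 - <<'E'
from h import *
np.set_printoptions(precision=4,suppress=True)
f=lambda u,v:(180+u*300/640,70+v*280/597)
C=[atz("top",f(*p),.012) for p in [(78,183),(453,235),(428,458),(45,405)]]
for c in C: print(c)
c=np.array(C); e=c[0]-c[1]+c[3]-c[2]; print("yaw deg of station y-90:",np.degrees(np.arctan2(-e[0],e[1])))
e=c[0]-c[3]+c[1]-c[2];print("from x",np.degrees(np.arctan2(e[1],e[0])))
print("knobtop",atz("top",f(311,257),.180),"collar",atz("top",f(305,327),.12), "visor",[atz("top",f(*p),.142) for p in [(243,366),(347,379)]])
print("scene knob",atz("scene",(268.4,233.2),.176))
for n,z in(("sleeve",.06),("spacer",.02),("hexkey",.015),("glue",.2)):
    for d in trace("top",n)[:2]: print(n,d["p"],atz("top",d["location"],z))
E
```

```text
[0.743  0.1713 0.012 ]
[ 0.6837 -0.3626  0.012 ]
[ 0.3685 -0.3294  0.012 ]
[0.428  0.2056 0.012 ]
yaw deg of station y-90: -6.338106222634383
from x -6.123905946117901
knobtop [ 0.622  -0.1431  0.18  ] collar [ 0.5379 -0.1433  0.12  ] visor [array([ 0.4836, -0.0621,  0.142 ]), array([ 0.4705, -0.1963,  0.142 ])]
scene knob [ 0.6261 -0.1454  0.176 ]
sleeve 0.69 [0.4909 0.0711 0.06  ]
spacer 0.66 [ 0.4533 -0.1793  0.02  ]
hexkey 0.6 [ 0.4958 -0.0362  0.015 ]
hexkey 0.56 [ 0.6244 -0.4676  0.015 ]
glue 0.76 [ 0.5996 -0.4078  0.2   ]
glue 0.75 [0.5252 0.082  0.2   ]
```

play_rows:
  linear:
    - [0.0345, 0.0415, 0.004]
    - [0.0345, 0.0415, 0.004]
    - [0.0345, 0.0415, 0.004]
    - [0.0345, 0.0415, 0.004]
    - [0.0345, 0.0415, 0.004]
    - [0.0345, 0.0415, 0.004]
    - [0.0345, 0.0415, 0.004]
    - [0.0345, 0.0415, 0.004]
  turn: [-4, -4, -4, -4, -4, -4, -4, -4]
  hand: 0.0854

```text
time: 2.0
tool_pos: [0.5532, -0.2271, 0.2637]
tool_rot: [0.0, 0.999, -0.051, 0.0]
contact_force: [-0.0, -0.5, -0.4]
gripper_width: 0.999
grasp_force: 0.0
```

play_rows:
  linear:
    - [0.034, 0.042, 0]
    - [0.034, 0.042, 0]
    - [0, 0, 0]
  turn: [0, 0, 0]

```text
time: 2.38
tool_pos: [0.6218, -0.1416, 0.2631]
tool_rot: [-0.0, 0.999, -0.048, 0.0]
contact_force: [-0.2, -0.5, 0.3]
gripper_width: 1.0
grasp_force: 0.0
```

```bash
python3 - <<'E'
from h import *
np.set_printoptions(precision=4,suppress=True)
s=state(); im=grab_frame("wrist"); cv2.imwrite("pics/w1.png",im[:,:,::-1])
print(s["time"],s["tool_pos"],s["tool_rot"],s["joint_pos"])
for d in trace("wrist","guard_knob")[:3]: print(d["p"],d["location"],d["region"].sum(),atz("wrist",d["location"],.18,s))
E
```

```text
2.375 [ 0.6218 -0.1416  0.2631] [-0.0003  0.9989 -0.0479  0.    ] [-0.3408  0.0656  1.5467  0.0006  1.5295  1.3259]
0.92 [273.8, 243.9] 23856 [ 0.5957 -0.1379  0.18  ]
```

View pics/w1.png

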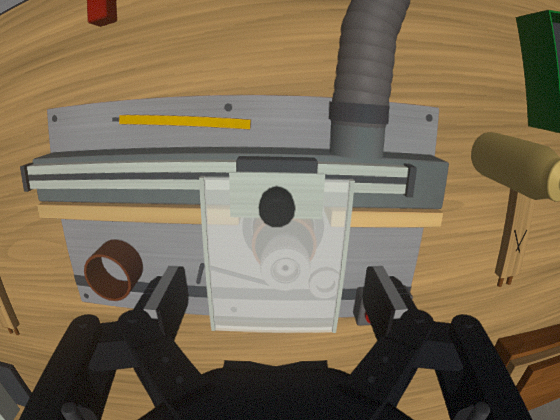

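Knob head at (277,205) and spindle nose at (286,268), with the fingers straddling cleanly.

```bash
python3 - <<'E'
from h import *
np.set_printoptions(precision=4,suppress=True)
s=state()
print("knob",atz("wrist",(277,206),.180,s),"nose",atz("wrist",(286,268),.116,s))
a,b=atz("wrist",(40,211),.067,s),atz("wrist",(441,219),.067,s);print("fence yaw",a,b,np.degrees(np.arctan2(-(a-b)[0],(a-b)[1])))
E
```

```text
knob [ 0.6246 -0.146   0.18  ] nose [ 0.5348 -0.1468  0.116 ]
fence yaw [0.6103 0.1767 0.067 ] [ 0.5485 -0.3417  0.067 ] -6.795974018445454
```

play_rows:
  linear:
    - [0.003, -0.0045, -0.05]
    - [0, 0, -0.04]
    - [0, 0, -0.019]
    - [0, 0, 0]
    - [0, 0, 0]
    - [0, 0, 0]
    - [0, 0, 0]
    - [0, 0, 0]
  turn: [0, 0, 0, 0, 0, 0, 0, 0]

```text
time: 3.48
tool_pos: [0.6235, -0.1492, 0.1549]
tool_rot: [0.0, 0.999, -0.05, 0.0]
contact_force: [0.5, 0.3, -0.8]
gripper_width: 1.002
grasp_force: 0.0
```

play_rows:
  linear:
    - [0, 0, 0]
    - [0, 0, 0]
    - [0, 0, 0]
    - [0, 0, 0]
    - [0, 0, 0]
    - [0, 0, 0]
  turn: [0, 0, 0, 0, 0, 0]
  hand: 0.02

```text
time: 4.22
tool_pos: [0.6233, -0.1489, 0.1548]
tool_rot: [-0.0, 0.999, -0.05, 0.0]
contact_force: [-1.9, 3.8, 4.4]
gripper_width: 0.296
grasp_force: 58.9
```

play_rows:
  linear:
    - [0.002, 0.02, 0]
    - [0.0035, 0.03, 0]
    - [0.0035, 0.03, 0]
    - [0.0035, 0.03, 0]
    - [0.0035, 0.03, 0]
    - [0.003, 0.03, 0]
    - [0.002, 0.02, 0]
    - [0, 0, 0]
  turn: [0, 0, 0, 0, 0, 0, 0, 0]

```text
time: 5.22
tool_pos: [0.6457, 0.0431, 0.1548]
tool_rot: [-0.001, 0.999, -0.05, 0.002]
contact_force: [3.8, 1.9, 1.6]
gripper_width: 0.296
grasp_force: 59.2
```

play_rows:
  linear:
    - [0.0005, 0.005, 0]
    - [0.0005, 0.004, 0]
    - [0, 0.003, 0]
    - [0, 0, 0]
    - [0, 0, 0]
  turn: [0, 0, 0, 0, 0]

```text
time: 5.85
tool_pos: [0.6459, 0.0455, 0.1548]
tool_rot: [0.007, 0.999, -0.052, 0.001]
contact_force: [1.4, -22.5, 2.8]
gripper_width: 0.298
grasp_force: 60.0
```

play_rows:
  linear:
    - [0, -0.003, 0]
    - [0, 0, 0]
    - [0, 0, 0]
    - [0, 0, 0]
    - [0, 0, 0]
    - [0, 0, 0.05]
    - [0, 0, 0.05]
  turn: [0, 0, 0, 0, 0, 0, 0]
  hand: 0.0854

```text
time: 6.72
tool_pos: [0.6446, 0.0501, 0.2545]
tool_rot: [-0.0, 0.999, -0.05, -0.001]
contact_force: [0.4, -0.5, 0.8]
gripper_width: 1.001
grasp_force: 0.0
```

play_rows:
  linear:
    - [-0.022, -0.038, 0]
    - [-0.022, -0.038, 0]
    - [-0.022, -0.038, 0]
    - [-0.022, -0.038, 0]
    - [-0.022, -0.038, 0]
    - [0, 0, 0]
    - [0, 0, 0]
  turn: [8, 8, 8, 8, 8, 0, 0]

```text
time: 7.6
tool_pos: [0.5355, -0.1397, 0.2544]
tool_rot: [-0.0, 0.956, 0.294, 0.0]
contact_force: [0.2, 0.5, 0.0]
gripper_width: 0.997
grasp_force: 0.0
```

```bash
python3 - <<'E'
from h import *
np.set_printoptions(precision=4,suppress=True)
s=state(); im=grab_frame("wrist"); cv2.imwrite("pics/w2.png",im[:,:,::-1])
print(s["time"],s["tool_pos"],s["tool_rot"],s["joint_pos"])
for d in trace("wrist","collar")[:3]: print(d["p"],d["location"],d["region"].sum(),atz("wrist",d["location"],.118,s))
t=grab_frame("top")
for d in trace("top","collar")[:3]: print(d["p"],d["location"],d["region"].sum(),atz("top",d["location"],.12))
E
```

```text
7.6 [ 0.5355 -0.1397  0.2544] [-0.0001  0.9559  0.2938  0.0003] [-0.39   -0.1315  1.7535  0.0006  1.5193  0.5843]
0.95 [282.5, 180.7] 2143 [ 0.5471 -0.1388  0.118 ]
```

View pics/w2.png

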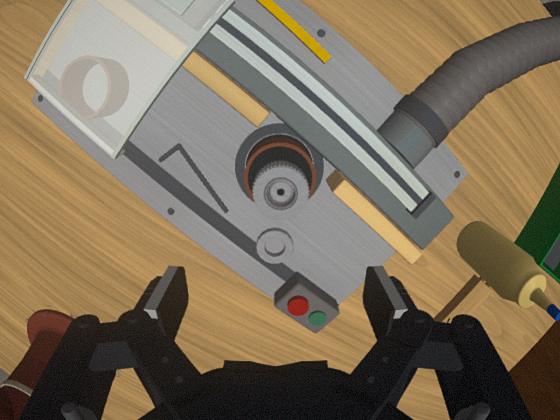

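The guard is fully to the left and the collar is exposed, its top face and nose centred at about (281,191).

```bash
python3 - <<'E'
from h import *
np.set_printoptions(precision=4,suppress=True)
s=state()
im=cv2.imread("pics/w2.png"); cv2.imwrite("pics/w2c.png",cv2.resize(im[110:230,210:360],None,fx=5,fy=5,interpolation=cv2.INTER_CUBIC))
print(atz("wrist",(281,191),.119,s))
E
```

```text
[ 0.5389 -0.1424  0.119 ]
```

View pics/w2c.png

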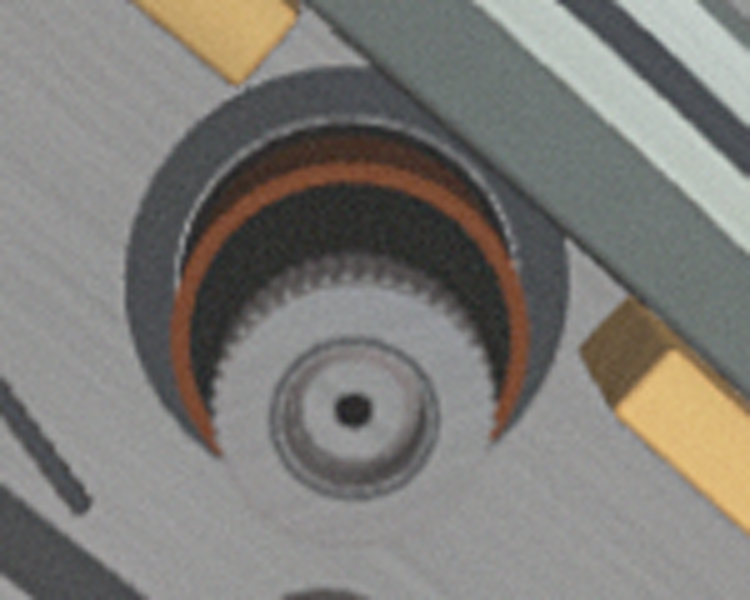

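play_rows:
  linear:
    - [0.0025, -0.003, -0.055]
    - [0, 0, -0.05]
    - [0, 0, -0.04]
    - [0, 0, -0.019]
    - [0, 0, 0]
    - [0, 0, 0]
  turn: [0, 0, 0, 0, 0, 0]

```text
time: 8.55
tool_pos: [0.5393, -0.1436, 0.0925]
tool_rot: [0.001, 0.956, 0.294, 0.001]
contact_force: [0.2, 0.6, 1.1]
gripper_width: 1.0
grasp_force: 0.0
```

play_rows:
  linear:
    - [0, 0, 0]
    - [0, 0, 0]
    - [0, 0, 0]
    - [0, 0, 0]
    - [0, 0, 0]
  turn: [0, 0, 0, 0, 0]
  hand: 0.04

```text
time: 9.18
tool_pos: [0.5389, -0.1438, 0.0919]
tool_rot: [0.001, 0.956, 0.294, 0.001]
contact_force: [0.7, 0.0, 5.6]
gripper_width: 0.576
grasp_force: 61.4
```

play_rows:
  linear:
    - [0, 0, -0.001]
    - [0, 0, -0.001]
    - [0, 0, -0.001]
    - [0, 0, 0]
    - [0, 0, 0]
    - [0, 0, 0]
  turn: [-4, -4, -4, -4, -4, 0]

```text
time: 9.93
tool_pos: [0.5392, -0.1442, 0.0915]
tool_rot: [0.001, 0.992, 0.124, 0.001]
contact_force: [-6.3, 0.9, 17.5]
gripper_width: 0.568
grasp_force: 62.6
```

play_rows:
  linear:
    - [0, 0, 0]
    - [0, 0, 0]
    - [0, 0, 0]
    - [0, 0, 0]
  turn: [-4, -4, -4, 0]

```text
time: 10.42
tool_pos: [0.5393, -0.1442, 0.0915]
tool_rot: [0.001, 1.0, 0.019, 0.001]
contact_force: [-4.7, 0.5, 16.2]
gripper_width: 0.572
grasp_force: 62.6
```

play_rows:
  linear:
    - [0, 0, 0]
    - [0, 0, 0]
    - [0, 0, 0]
    - [0, 0, 0]
  turn: [-4, -4, -4, 0]

```text
time: 10.92
tool_pos: [0.5392, -0.1437, 0.0901]
tool_rot: [0.0, 0.996, -0.086, 0.002]
contact_force: [-1.2, 1.9, 11.2]
gripper_width: 0.57
grasp_force: 62.0
```

play_rows:
  linear:
    - [0, 0, -0.001]
    - [0, 0, -0.001]
    - [0, 0, 0]
  turn: [0, 0, 0]

```text
time: 11.3
tool_pos: [0.5396, -0.1434, 0.0895]
tool_rot: [-0.0, 0.996, -0.086, 0.002]
contact_force: [-4.7, 3.7, 16.7]
gripper_width: 0.574
grasp_force: 62.5
```

play_rows:
  linear:
    - [0, 0, 0]
    - [0, 0, 0]
    - [0, 0, 0]
  turn: [-3, -3, 0]

```text
time: 11.68
tool_pos: [0.5394, -0.1435, 0.0873]
tool_rot: [0.0, 0.99, -0.138, 0.002]
contact_force: [1.5, 2.4, 5.9]
gripper_width: 0.572
grasp_force: 61.5
```

play_rows:
  linear:
    - [0, 0, 0]
    - [0, 0, 0]
    - [0, 0, 0]
  turn: [-3, -3, 0]

```text
time: 12.05
tool_pos: [0.5375, -0.143, 0.0847]
tool_rot: [-0.0, 0.982, -0.189, -0.0]
contact_force: [1.0, -0.8, -2.0]
gripper_width: 0.571
grasp_force: 62.1
```

play_rows:
  linear:
    - [0, 0, -0.002]
    - [0, 0, -0.002]
    - [0, 0, -0.002]
    - [0, 0, -0.002]
    - [0, 0, -0.001]
    - [0, 0, 0]
    - [0, 0, 0]
  turn: [-2, 0, 0, 0, 0, 0, 0]

```text
time: 12.92
tool_pos: [0.5379, -0.1431, 0.0783]
tool_rot: [-0.0, 0.979, -0.206, -0.0]
contact_force: [-6.0, 2.2, 12.3]
gripper_width: 0.573
grasp_force: 63.4
```

play_rows:
  linear:
    - [0, 0, -0.002]
    - [0, 0, -0.002]
    - [0, 0, 0]
    - [0, 0, 0]
  turn: [0, 0, 0, 0]

```text
time: 13.42
tool_pos: [0.5383, -0.1433, 0.0781]
tool_rot: [0.0, 0.979, -0.206, -0.001]
contact_force: [-16.8, 6.6, 30.7]
gripper_width: 0.573
grasp_force: 65.1
```

```bash
python3 - <<'E'
from h import *
np.set_printoptions(precision=4,suppress=True)
s=state(); print(s["time"],s["tool_pos"],s["contact_force"],s["ft_torque"])
a=grab_frame("wrist"); b=grab_frame("scene")
x=cv2.resize(a[140:380,180:380],(400,480)); y=cv2.resize(b[180:300,200:300],(400,480),interpolation=cv2.INTER_CUBIC)
cv2.imwrite("pics/w3.png",np.hstack([x,y])[:,:,::-1])
E
```

```text
13.425 [ 0.5383 -0.1433  0.0781] [-16.8402   6.5966  30.6703] [ 0.9757  2.5312 -0.0192]
```

View pics/w3.png

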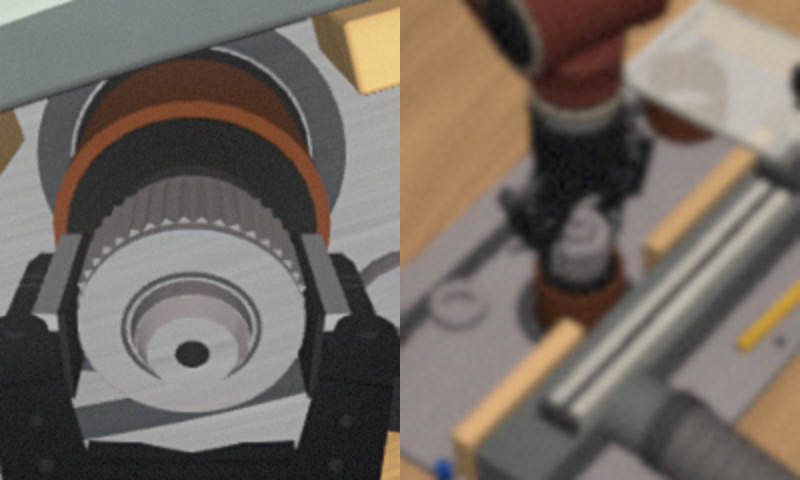

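play_rows:
  linear:
    - [-0.001, 0.0005, 0.0012]
    - [0, 0, 0]
    - [0, 0, 0]
    - [0, 0, 0]
  turn: [0, 0, 0, 0]

```text
time: 14.02
tool_pos: [0.5382, -0.1433, 0.0782]
tool_rot: [0.0, 0.979, -0.206, 0.001]
contact_force: [-7.9, 2.7, 22.3]
gripper_width: 0.571
grasp_force: 64.2
```

```bash
python3 - <<'E'
from h import *
grab_frame("top")
for d in trace("top","guard")[:1]: print(d["p"],d["location"],atz("top",d["location"],.145))
print(state()["contact_force"],state()["tool_pos"]); print(job_done())
E
```

```text
0.67 [252.8, 203.1] [0.58645979 0.05360349 0.145     ]
[-9.29988392  3.29491832 22.45143444] [ 0.53820599 -0.14326131  0.07822201]
the job is handed in; nothing more can be done
None
```

I slid the guard open to its stop, turned the collar about 58° clockwise until it dropped over the cross pin, and pushed it to a hard stop about 14 mm below its starting height. The job is handed in with the gripper still holding it down at about 22 N; the hand-in returned no verdict.

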